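Serve the game marble in its dish, turned crosswise

ROBOT

A 6-joint arm with a two-finger parallel gripper is mounted at the origin on the work surface. World frame = base frame: x ahead of the robot, y to its left, z up, the work surface at z = 0. Lengths are in m, angles in rad, forces in N, time in s.
With the tool pointing down it reaches from about 0.3 to 0.775 m from the base axis. Payload 14.6 kg.
Tool frame: the origin (TCP) lies on the centre line of the jaws, within the pads' length; the fingertips stand ctrl.tcp_to_tips ahead of it and the grasp point (between the pads) lies 2 mm behind it (ctrl.tcp_to_tips is the distance from the TCP to the fingertips, in m); z points along the fingers, y is the line along which they close (so a half turn about z gives the same grasp; the last joint's range is limited). The gripper opens to 94 mm and grips with 3 to 60 N. Pads are 16 mm wide; open, the fingers measure 119 mm over their backs; the gripper's body (75 mm by 177 mm) begins 78 mm behind the grasp point.
Start: joints at [-1.19, 0.3, 1.521, -0, 1.321, -0.067], TCP at [0.238, -0.496, 0.222] pointing down, gripper open.
Joint ranges: [-3.03, 3.03], [-0.79, 2.21], [0.23, 2.52], [-1.04, 4.18], [0, 3.07], [-2.55, 2.55]. Speed limits (rad/s): [2.22, 2.22, 2.57, 3.14, 3.14, 3.14].

INTERFACE

Orientations are given as [roll, pitch, yaw] about the fixed x, y, z axes, in that order (R = Rz(yaw) Ry(pitch) Rx(roll)).
In Python, from station import telemetry, viewer, hand_in, ctrl gives the robot as it stands.
- The arm moves only by the tool step_arm, never from a script. Its argument "plan" is a list of rows, each an object of numbers: "dx", "dy", "dz": the shift along the tool's x, y, z scaled (see below); "rx", "ry", "rz": the turn, a rotation vector about the tool's x, y, z scaled (see below); "claw": the closure, from 0 (fully open) to 1 (shut). In form: [{"dx": .., "dy": .., "dz": .., "rx": .., "ry": .., "rz": .., "claw": ..}, ...]. A call has 1 to 10 rows; each row shifts and turns the commanded pose from where the row before left it, along the tool's axes as they then stand; what a row does not reach is not made up. The controller multiplies each number of a shift by 0.1 m and each number of a turn by 90 degrees. A row lasts 1/10 s, in which the tool goes at most 50 mm and 8.59 degrees, less where a joint would pass 70% of its speed; a pose out of reach is approached as far as the arm can. A call with a number of a shift or a turn outside -1 to 1 is refused whole. A call with a gripper value outside its range is refused whole. The fingers move at their own pace and stop on an object; "grip_force" is the grip in N (left out, the last holds). Time passes only in rows, so rows that do not move let the fingers close. It gives the time, the measured TCP pose, the force, the opening and the grip force at its end, in the units of the state.
- telemetry.get_obs(): the state, without advancing time (a new reading comes with each control period).
- viewer.camera(name): name is "scene" or "top" or "wrist"; returns a dict with "img" (400x640x3 uint8, red, green, blue), "z_map" (400x640 float32, m along the optical axis (not along the pixel's ray), 0 where there is no reading), "fx", "fy", "cx", "cy" (pixels), "R" (3x3) and "t" (3): a world point X has camera coordinates R X + t; the wrist camera has in their place "tool_from_camera" (4x4, takes a point from camera to tool coordinates, whose origin is the TCP and whose axes are the flange's). Camera axes: x right, y down, z forward; pixel columns grow to the right and rows downward; lengths in m; the calibration is good to about 2 mm. A picture is of the moment at which its call begins: read the wrist's pose just before it.
- hand_in(): hands the job in; it is judged then, once.
Trained networks look in a picture, given as the dict that the camera call returned (one of the last four; its "shot" number tells which), for a name from the list of things; names that differ only in an ending like _2 or _b are one class to them, and where a whole thing is asked for, a point or a joint stands for the part that bears it (a point fixed in the world has none). Each returns a list of dicts, best first, with "score" (0 to 1); they miss things now and then, are a little off and sometimes report something else, mostly with a low value. They report only what shows in the picture. A call takes as long as a camera call. They do not tell look-alikes from the thing itself.
- viewer.recognise(target, picture): "rect" ([left, top, right, bottom] in pixels, round what is visible of it).
The state is a dict: "time_s": time; "qpos": joint angles; "joint_vel": joint speeds; "tau": joint torques, N m; "ee_pos": TCP position; "eef_rot": TCP orientation; "force": force on the tool from outside, world axes, zero at the start; "moment": the same for the moment, N m; "grip_width": finger opening in m; "grip_force": force on a finger pad.
Only numpy, scipy, OpenCV 4.12 (cv2) and the standard library are available. Lean on these libraries where they do the work, as an engineer would, in place of code of your own. Each camera call takes 0.05 s, during which the arm holds its last target. There are 200 camera calls.

TASK

Pluck the round stone marble out of the game tray and set it loose in the hollow of the wooden plate. Then grip the plate, lift it straight up off its stand and, keeping it level with the marble lying in the middle of the hollow, turn it a quarter turn (either way) so that it lies crosswise to the stand. Finish still holding the plate, level and motionless, about 10 cm above the desk over its stand; do not put it down or let go, and do not disturb the pawn, the die and the book.

Things in the scene. Friction and masses are not known exactly. Their poses are not given: they have to be found in the camera images.
- marble: polished white stone ball, 24 mm diameter, about 20 g, in one of the tray's three pockets (any of them). Its origin and axes turn with it as it rolls: use marble_center for its position
- marble_center (a point): the centre of the ball, 12 mm above what it rests on; at the start 28 mm above the desk, so 6 mm above the tray's top face
- tray: fixed wooden game tray, 80 (its x) x 205 (its y) x 22 mm high, with three round pockets 27 mm across and 6 mm deep in a row along its y axis, at y = -65, 0 and +65 mm, x = 0. One holds the ball, the others the pawn and the die. Origin at the centre of its underside on the desk, z up. The place and heading of the tray vary, and so does which side of the desk it is on
- plate: loose pale wooden plate, 130 (its x) x 58 (its y) x 22 mm high, about 120 g, with flat upright long sides (the grip, 58 mm wide) and a darker round hollow 50 mm across in the middle of its top. Origin at the centre of its underside, x along its length, z up. It starts centred on the stand, lengthwise along it, its underside 20 mm above the desk
- plate_hollow (a point): lowest point of the hollow, in the middle of the plate, 16 mm above its underside. The hollow is a shallow cone (8 degrees) with a 2.5 mm step up to the plate's top at its edge: a ball rolls to the middle while the plate is level, and lying there has its centre 28 mm above the plate's underside, 6 mm above its top
- stand: fixed wooden block under the plate, 100 (its x) x 40 (its y) x 20 mm high, narrower than the plate on all sides. Origin at the centre of its underside on the desk, x along its length, z up. Its place and heading vary
- pawn: bystander: dark wooden game pawn, 22 mm base, 36 mm tall, standing in a pocket of the tray; origin at the centre of its underside
- die: bystander: dark wooden cube, 17 mm, in a pocket of the tray; origin at the centre of its underside
- book: bystander: closed blue book, 110 x 180 x 34 mm, lying flat on the desk beyond the work; origin at the centre of its underside
Things that resemble listed ones, but are neither listed nor needed, are in the scene too. There is more than one size of the plate; the job needs the smallest.

How it is judged:
By the outcome, as a careful person would: the job done as asked, in the order asked, and still so for the second after the job is handed in, while the arm keeps its last pose, push and grip.
It also fails if it takes over 64 s, if anything falls off the work surface, if the arm or the gripper's body presses on something with over 40 N, if the wrist force passes 120 N, or if a joint passes its speed limit or range.

## Working session

There is one attempt and no reset: what is moved stays moved. The work goes in short steps, Python scripts to look and compute and a tool call to move; the robot and the scene stay as the last step left them, time stands still between calls to the robot, and variables do not carry over. Pictures are saved under pics/ and viewed, at most 10 in all, crops included, and the job is handed in when it is done.

Besides the shell and the picture viewer there is one more tool, called after "Emit:" as name(argument=value, ...), one argument or row to a line, values as JSON. step_arm: Moves the arm, as the interface text tells. Shifts and turns lie within -1 to 1; 1 stands for 0.1 m of shift or 90 degrees of turn. Its arguments: {"type":"object","properties":{"plan":{"type":"array"},"grip_force":{"type":"number"}},"required":["plan"]}

```bash
mkdir -p pics; ls; cat > h.py <<'E'
import numpy as np, cv2
from station import telemetry, viewer, hand_in, ctrl
from scipy.spatial.transform import Rotation as Ro
def pose():
    o=telemetry.get_obs(); T=np.eye(4); T[:3,:3]=Ro.from_euler('xyz',o['eef_rot']).as_matrix(); T[:3,3]=o['ee_pos']; return T
def shot(name):
    T=pose(); p=viewer.camera(name)
    if 'R' in p:
        C=np.eye(4); C[:3,:3]=p['R']; C[:3,3]=p['t']; p_wc=np.linalg.inv(C)
    else: p_wc=T@np.array(p['tool_from_camera'])
    return p,p_wc
def cloud(p,W):
    z=p['z_map']; v,u=np.mgrid[:z.shape[0],:z.shape[1]]
    P=np.stack([(u-p['cx'])/p['fx']*z,(v-p['cy'])/p['fy']*z,z],-1)@W[:3,:3].T+W[:3,3]
    P[z==0]=np.nan; return P
def save(p,n): cv2.imwrite(n,p['img'][:,:,::-1])
E
python3 - <<'E'
from h import *
print(ctrl.tcp_to_tips, telemetry.get_obs())
for c in ['top','scene']:
    p,W=shot(c); save(p,f'pics/{c}0.png'); X=cloud(p,W); np.savez(f'{c}.npz',X=X,img=p['img'])
    for n in ['marble','tray','plate','stand','pawn','die','book']:
        for d in viewer.recognise(n,p)[:4]:
            r=d['rect'];u,v=int((r[0]+r[2])/2),int((r[1]+r[3])/2)
            print(c,n,round(d['score'],2),np.round(r),np.round(X[v,u],3))
E
```

```text
pics
0.017 {'time_s': 0.0, 'qpos': array([-1.18960457e+00,  3.00444355e-01,  1.52161062e+00,  7.09731297e-06,
        1.32072534e+00, -6.66034193e-02]), 'joint_vel': array([ 6.27554115e-04, -1.07208731e-03, -1.66993735e-03,  7.88415393e-04,
        3.68100382e-05,  2.02410209e-04]), 'tau': array([ 1.60380077e-04, -5.31801796e+01, -3.52737164e+01,  7.08625861e-02,
        2.43458507e-02, -9.96462586e-05]), 'ee_pos': array([ 0.23803818, -0.49553   ,  0.2218885 ]), 'eef_rot': array([-3.14040808e+00, -8.59029363e-05,  4.47793362e-01]), 'force': array([-0.06903916,  0.3616204 ,  0.48642965]), 'moment': array([-0.01804313, -0.00306477,  0.00032862]), 'grip_force': 0.0, 'grip_width': 0.0943177485137013}
top marble 0.62 [180. 253. 195. 263.] [0.482 0.275 0.037]
top tray 0.92 [176. 235. 262. 276.] [0.489 0.205 0.024]
top plate 0.82 [436. 243. 517. 326.] [ 0.407 -0.384  0.023]
top plate 0.71 [360. 222. 401. 281.] [ 0.487 -0.168  0.037]
top plate 0.69 [386. 129. 446. 202.] [ 0.696 -0.27   0.021]
top stand 0.35 [173. 233. 264. 277.] [0.49  0.206 0.032]
top book 0.93 [256. 116. 333. 168.] [0.76  0.028 0.033]
scene tray 0.59 [380. 202. 464. 256.] [0.502 0.216 0.023]
scene tray 0.5 [283. 155. 327. 186.] [ 0.489 -0.162  0.039]
scene plate 0.98 [246. 119. 278. 156.] [ 0.415 -0.386  0.025]
scene plate 0.86 [195. 180. 267. 223.] [ 0.693 -0.267  0.024]
scene plate 0.73 [282. 155. 326. 189.] [ 0.496 -0.157  0.038]
scene plate 0.33 [419. 226. 427. 229.] [0.502 0.217 0.031]
scene stand 0.41 [292. 179. 322. 190.] [ 0.504 -0.146  0.002]
scene pawn 0.55 [395. 210. 404. 219.] [0.505 0.149 0.044]
scene die 0.52 [415. 221. 428. 229.] [0.501 0.21  0.034]
scene book 0.73 [281. 157. 327. 188.] [ 0.501 -0.157  0.041]
scene book 0.68 [258. 234. 347. 309.] [0.783 0.033 0.037]
```

View pics/top0.png

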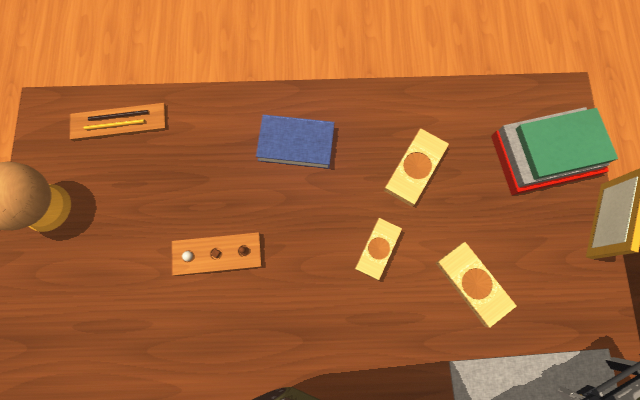

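Three plates show at (417,167), (379,248) and (477,284). The middle one at (379,248) fits because it is the smallest and its top is about 40 mm up, so it is on a stand. The marble is at (187,256) in the left pocket, with the die at (215,254) and the pawn at (243,251).

```bash
python3 - <<'E'
from h import *
d=np.load('top.npz'); X=d['X'];img=d['img']
cv2.imwrite('pics/crop.png',cv2.resize(img[205:345,340:530,::-1],None,fx=4,fy=4,interpolation=cv2.INTER_CUBIC))
def rect(u0,u1,v0,v1,zl,zh):
    P=X[v0:v1,u0:u1].reshape(-1,3); P=P[(P[:,2]>zl)&(P[:,2]<zh)]
    r=cv2.minAreaRect((P[:,:2]*1000).astype(np.float32)); b=cv2.boxPoints(r)
    e=[b[1]-b[0],b[2]-b[1]]; l=max(e,key=np.linalg.norm)
    print(np.round(r[0],1),np.round(r[1],1),'long dir deg',round(np.degrees(np.arctan2(l[1],l[0])),1),'zmed',np.median(P[:,2]))
rect(350,410,212,290,.028,.06)
rect(380,455,122,210,.012,.06); rect(430,525,235,335,.012,.06)
rect(165,270,228,282,.015,.03)
P=X[248:268,176:200].reshape(-1,3);P=P[P[:,2]>.03];print(P.mean(0),len(P),P.max(0),P.min(0))
p,W=shot('wrist'); print(np.round(p['tool_from_camera'],3),p['fx'])
E
```

```text
[ 493.1 -164.6] [ 58.1 130.3] long dir deg -27.4 zmed 0.04098132447177627
[ 693.1 -271.4] [ 79.5 181.3] long dir deg -32.8 zmed 0.028969521811547883
[ 408.5 -383.8] [178.7  81.7] long dir deg 34.3 zmed 0.028923747098231423
[493.3 213.6] [ 80.5 206.3] long dir deg -85.9 zmed 0.021682007184019192
[0.4879697  0.27664232 0.03619701] 77 [0.49894306 0.28777899 0.04293254] [0.47814781 0.26758323 0.03054417]
[[ 0.    -0.969 -0.248  0.073]
 [ 1.    -0.     0.     0.001]
 [-0.    -0.248  0.969 -0.162]
 [ 0.     0.     0.     1.   ]] 308.24331913128503
```

View pics/crop.png

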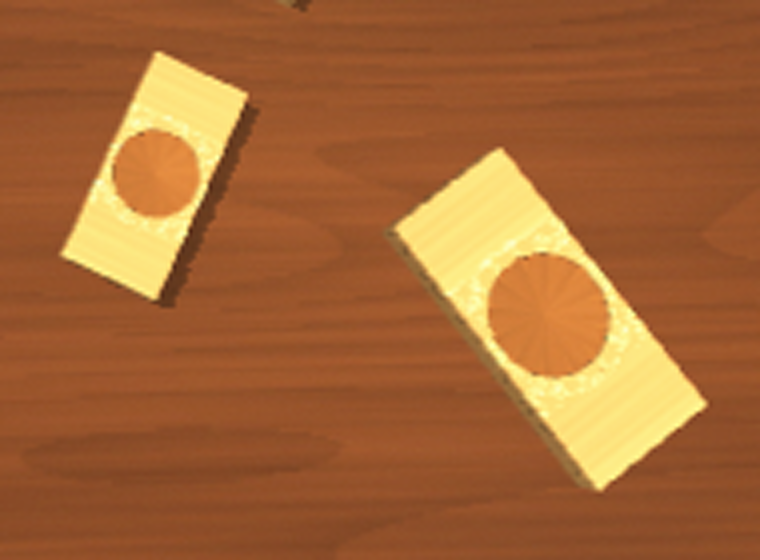

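The crop shows the left plate at (150,175). At 130 x 58 mm, raised on a block with its shadow beside it, it is the wanted one; the right plate is 180 mm long and flat on the desk. Now moving toward the marble.

Emit:
step_arm(
  plan=[
    {"dx":0.28,"dy":-0.295,"claw":0},
    {"dx":0.28,"dy":-0.295,"claw":0},
    {"dx":0.28,"dy":-0.295,"claw":0},
    {"dx":0.28,"dy":-0.295,"claw":0},
    {"dx":0.28,"dy":-0.295,"claw":0},
    {"dx":0.28,"dy":-0.295,"claw":0},
    {"dx":0.28,"dy":-0.295,"claw":0},
    {"dx":0.28,"dy":-0.295,"claw":0},
    {"dx":0.28,"dy":-0.295,"claw":0},
    {"dx":0.28,"dy":-0.295,"claw":0},
  ],
)

```text
$.plan[0]: bad value
```

Emit:
step_arm(
  plan=[
    {"dx":0.28,"dy":-0.295,"claw":0},
    {"dx":0.28,"dy":-0.295,"claw":0},
    {"dx":0.28,"dy":-0.295,"claw":0},
    {"dx":0.28,"dy":-0.295,"claw":0},
    {"dx":0.28,"dy":-0.295,"claw":0},
    {"dx":0.28,"dy":-0.295,"claw":0},
    {"dx":0.28,"dy":-0.295,"claw":0},
    {"dx":0.28,"dy":-0.295,"claw":0},
    {"dx":0.28,"dy":-0.295,"claw":0},
    {"dx":0.28,"dy":-0.295,"claw":0},
  ],
)

```text
$.plan[0]: bad value
```

Emit:
step_arm(
  plan=[
    {"rz":-0.085,"claw":0.45},
    {"rz":-0.085,"claw":0.45},
    {"rz":-0.085,"claw":0.45},
    {"rz":-0.085,"claw":0.45},
    {"rz":-0.085,"claw":0.45},
    {"rz":-0.085,"claw":0.45},
    {"rz":-0.085,"claw":0.45},
    {"rz":-0.085,"claw":0.45},
    {"rz":-0.081,"claw":0.45},
    {"claw":0.45},
  ],
)

```text
$.plan[0]: bad value
```

Emit:
step_arm(
  plan=[
    {"dx":0.28,"dy":-0.295,"dz":0,"rx":0,"ry":0,"rz":0,"claw":0},
    {"dx":0.28,"dy":-0.295,"dz":0,"rx":0,"ry":0,"rz":0,"claw":0},
    {"dx":0.28,"dy":-0.295,"dz":0,"rx":0,"ry":0,"rz":0,"claw":0},
    {"dx":0.28,"dy":-0.295,"dz":0,"rx":0,"ry":0,"rz":0,"claw":0},
    {"dx":0.28,"dy":-0.295,"dz":0,"rx":0,"ry":0,"rz":0,"claw":0},
    {"dx":0.28,"dy":-0.295,"dz":0,"rx":0,"ry":0,"rz":0,"claw":0},
    {"dx":0.28,"dy":-0.295,"dz":0,"rx":0,"ry":0,"rz":0,"claw":0},
    {"dx":0.28,"dy":-0.295,"dz":0,"rx":0,"ry":0,"rz":0,"claw":0},
    {"dx":0.28,"dy":-0.295,"dz":0,"rx":0,"ry":0,"rz":0,"claw":0},
    {"dx":0.28,"dy":-0.295,"dz":0,"rx":0,"ry":0,"rz":0,"claw":0},
  ],
)

```text
time_s: 1.85
ee_pos: [0.363, -0.107, 0.2227]
eef_rot: [3.141, -0.001, 0.448]
force: [1.4, -0.4, -0.9]
grip_width: 0.0945
grip_force: 0.0
```

Emit:
step_arm(
  plan=[
    {"dx":0.28,"dy":-0.295,"dz":0,"rx":0,"ry":0,"rz":0,"claw":0},
    {"dx":0.28,"dy":-0.295,"dz":0,"rx":0,"ry":0,"rz":0,"claw":0},
    {"dx":0.28,"dy":-0.295,"dz":0,"rx":0,"ry":0,"rz":0,"claw":0},
    {"dx":0.28,"dy":-0.295,"dz":0,"rx":0,"ry":0,"rz":0,"claw":0},
    {"dx":0.28,"dy":-0.295,"dz":0,"rx":0,"ry":0,"rz":0,"claw":0},
    {"dx":0.28,"dy":-0.295,"dz":0,"rx":0,"ry":0,"rz":0,"claw":0},
    {"dx":0.28,"dy":-0.295,"dz":0,"rx":0,"ry":0,"rz":0,"claw":0},
    {"dx":0.28,"dy":-0.295,"dz":0,"rx":0,"ry":0,"rz":0,"claw":0},
    {"dx":0.28,"dy":-0.295,"dz":0,"rx":0,"ry":0,"rz":0,"claw":0},
    {"dx":0.28,"dy":-0.295,"dz":0,"rx":0,"ry":0,"rz":0,"claw":0},
  ],
)

```text
time_s: 2.85
ee_pos: [0.4877, 0.2803, 0.2224]
eef_rot: [3.142, -0.0, 0.448]
force: [-0.3, 0.1, 0.1]
grip_width: 0.0941
grip_force: 0.0
```

Emit:
step_arm(
  plan=[
    {"dx":0,"dy":0,"dz":0,"rx":0,"ry":0,"rz":-0.085,"claw":0.45},
    {"dx":0,"dy":0,"dz":0,"rx":0,"ry":0,"rz":-0.085,"claw":0.45},
    {"dx":0,"dy":0,"dz":0,"rx":0,"ry":0,"rz":-0.085,"claw":0.45},
    {"dx":0,"dy":0,"dz":0,"rx":0,"ry":0,"rz":-0.085,"claw":0.45},
    {"dx":0,"dy":0,"dz":0,"rx":0,"ry":0,"rz":-0.085,"claw":0.45},
    {"dx":0,"dy":0,"dz":0,"rx":0,"ry":0,"rz":-0.085,"claw":0.45},
    {"dx":0,"dy":0,"dz":0,"rx":0,"ry":0,"rz":-0.085,"claw":0.45},
    {"dx":0,"dy":0,"dz":0,"rx":0,"ry":0,"rz":-0.085,"claw":0.45},
    {"dx":0,"dy":0,"dz":0,"rx":0,"ry":0,"rz":-0.081,"claw":0.45},
    {"dx":0,"dy":0,"dz":0,"rx":0,"ry":0,"rz":0,"claw":0.45},
  ],
)

```text
time_s: 3.85
ee_pos: [0.4875, 0.2786, 0.2225]
eef_rot: [3.142, -0.0, 1.645]
force: [-0.1, 0.1, -0.7]
grip_width: 0.0519
grip_force: 0.0
```

```bash
cat > m.py <<'E'
from h import *
def ball(p,X,near,tol=.06,zmin=.03):
    hsv=cv2.cvtColor(p['img'],cv2.COLOR_RGB2HSV)
    m=(hsv[...,1]<70)&(hsv[...,2]>110)&(X[...,2]>zmin)&(X[...,2]<.1)&(np.hypot(X[...,0]-near[0],X[...,1]-near[1])<tol)
    P=X[m]; 
    from scipy.optimize import least_squares
    s=least_squares(lambda c:np.linalg.norm(P-c,axis=1)-.012,np.r_[near,P[:,2].max()-.012],loss='soft_l1',f_scale=.001)
    return s.x,m.sum(),np.abs(s.fun).mean()
E
python3 - <<'E'
from m import *
T=pose(); p,W=shot('wrist'); X=cloud(p,W); save(p,'pics/w1.png')
c=ball(p,X,np.array([.488,.277])); print(c)
print(T[:3,3],telemetry.get_obs()['eef_rot'],telemetry.get_obs()['grip_width'])
print('tool frame', np.linalg.inv(T)@np.r_[c[0],1])
m=(X[...,2]>.017)&(X[...,2]<.027)&(abs(X[...,0]-.493)<.08)
if m.sum()>100:
    r=cv2.minAreaRect((X[m][:,:2]*1000).astype(np.float32)); print(r)
E
```

```text
(array([0.49021592, 0.27659037, 0.02763631]), np.int64(286), np.float64(0.000417121574283905))
[0.48745857 0.2785529  0.22245932] [-3.14157628e+00 -1.33232708e-05  1.64052453e+00] 0.05172621637146279
tool frame [-0.00216648  0.00260268  0.19482297  1.        ]
((494.55712890625, 217.62896728515625), (80.19737243652344, 193.28692626953125), 4.199853420257568)
```

View pics/w1.png

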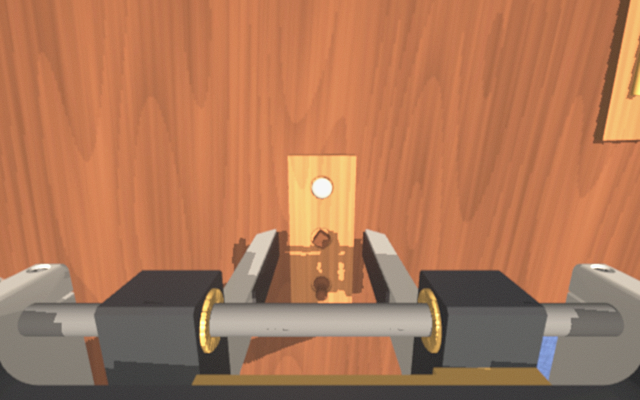

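The picture shows the marble at (322,187) with the die and pawn below it at (321,238) and (321,287). The fitted ball centre is at z = 27.6 mm against an expected 28 mm, so the measurement is consistent. Descending across the tray, clear of the die.

Emit:
step_arm(
  plan=[
    {"dx":-0.022,"dy":0.026,"dz":0.3,"rx":0,"ry":0,"rz":0,"claw":0.45},
    {"dx":0,"dy":0,"dz":0.4,"rx":0,"ry":0,"rz":0,"claw":0.45},
    {"dx":0,"dy":0,"dz":0.4,"rx":0,"ry":0,"rz":0,"claw":0.45},
    {"dx":0,"dy":0,"dz":0.3,"rx":0,"ry":0,"rz":0,"claw":0.45},
    {"dx":0,"dy":0,"dz":0.2,"rx":0,"ry":0,"rz":0,"claw":0.45},
    {"dx":0,"dy":0,"dz":0.1,"rx":0,"ry":0,"rz":0,"claw":0.45},
    {"dx":0,"dy":0,"dz":0.06,"rx":0,"ry":0,"rz":0,"claw":0.45},
    {"dx":0,"dy":0,"dz":0.03,"rx":0,"ry":0,"rz":0,"claw":0.45},
    {"dx":0,"dy":0,"dz":0.02,"rx":0,"ry":0,"rz":0,"claw":0.45},
    {"dx":0,"dy":0,"dz":0,"rx":0,"ry":0,"rz":0,"claw":0.45},
  ],
)

```text
time_s: 4.9
ee_pos: [0.4905, 0.2767, 0.042]
eef_rot: [3.141, -0.0, 1.643]
force: [1.3, 0.9, 0.2]
grip_width: 0.052
grip_force: 0.0
```

Emit:
step_arm(
  plan=[
    {"dx":0,"dy":0,"dz":0.01,"rx":0,"ry":0,"rz":0,"claw":0.7},
    {"dx":0,"dy":0,"dz":0,"rx":0,"ry":0,"rz":0,"claw":0.8},
    {"dx":0,"dy":0,"dz":0,"rx":0,"ry":0,"rz":0,"claw":1},
    {"dx":0,"dy":0,"dz":0,"rx":0,"ry":0,"rz":0,"claw":1},
    {"dx":0,"dy":0,"dz":0,"rx":0,"ry":0,"rz":0,"claw":1},
    {"dx":0,"dy":0,"dz":0,"rx":0,"ry":0,"rz":0,"claw":1},
    {"dx":0,"dy":0,"dz":0,"rx":0,"ry":0,"rz":0,"claw":1},
    {"dx":0,"dy":0,"dz":0,"rx":0,"ry":0,"rz":0,"claw":1},
  ],
  grip_force=12,
)

```text
time_s: 5.7
ee_pos: [0.4903, 0.2766, 0.0405]
eef_rot: [3.141, -0.0, 1.643]
force: [-0.8, 0.3, 1.6]
grip_width: 0.0229
grip_force: 12.0
```

Emit:
step_arm(
  plan=[
    {"dx":0,"dy":0,"dz":-0.05,"rx":0,"ry":0,"rz":0,"claw":1},
    {"dx":0,"dy":0,"dz":-0.1,"rx":0,"ry":0,"rz":0,"claw":1},
    {"dx":0,"dy":0,"dz":-0.2,"rx":0,"ry":0,"rz":0,"claw":1},
    {"dx":0,"dy":0,"dz":-0.2,"rx":0,"ry":0,"rz":0,"claw":1},
    {"dx":0,"dy":0,"dz":-0.2,"rx":0,"ry":0,"rz":0,"claw":1},
    {"dx":0,"dy":0,"dz":-0.2,"rx":0,"ry":0,"rz":0,"claw":1},
    {"dx":0,"dy":0,"dz":-0.2,"rx":0,"ry":0,"rz":0,"claw":1},
    {"dx":0,"dy":0,"dz":-0.2,"rx":0,"ry":0,"rz":0,"claw":1},
    {"dx":0,"dy":0,"dz":0,"rx":0,"ry":0,"rz":0,"claw":1},
  ],
)

```text
time_s: 6.6
ee_pos: [0.4911, 0.277, 0.1788]
eef_rot: [3.137, -0.002, 1.643]
force: [0.7, 0.4, -0.0]
grip_width: 0.0231
grip_force: 12.0
```

```bash
python3 - <<'E'
from m import *
o=telemetry.get_obs(); print(o['ee_pos'],o['eef_rot'],o['grip_width'],o['grip_force'])
d=np.array([.4931,-.1646,0])-o['ee_pos']; y=o['eef_rot'][2]
print('dx,dy mm/100', np.round([d[0]*np.cos(y)+d[1]*np.sin(y), d[0]*np.sin(y)-d[1]*np.cos(y)],4)*10, 'yaw turn deg', 152.6-np.degrees(y))
E
```

```text
[0.49111394 0.27698303 0.17878728] [ 3.13690027e+00 -1.84938794e-03  1.64320695e+00] 0.023069469904704258 11.999914348125458
dx,dy mm/100 [-4.406 -0.3  ] yaw turn deg 58.45117673531783
```

Emit:
step_arm(
  plan=[
    {"dx":-0.2,"dy":-0.02,"dz":0,"rx":0,"ry":0,"rz":0,"claw":1},
    {"dx":-0.3,"dy":-0.02,"dz":0,"rx":0,"ry":0,"rz":0,"claw":1},
    {"dx":-0.3,"dy":-0.02,"dz":0,"rx":0,"ry":0,"rz":0,"claw":1},
    {"dx":-0.3,"dy":-0.02,"dz":0,"rx":0,"ry":0,"rz":0,"claw":1},
    {"dx":-0.3,"dy":-0.02,"dz":0,"rx":0,"ry":0,"rz":0,"claw":1},
    {"dx":-0.3,"dy":-0.02,"dz":0,"rx":0,"ry":0,"rz":0,"claw":1},
    {"dx":-0.3,"dy":-0.02,"dz":0,"rx":0,"ry":0,"rz":0,"claw":1},
    {"dx":-0.3,"dy":-0.02,"dz":0,"rx":0,"ry":0,"rz":0,"claw":1},
    {"dx":-0.3,"dy":-0.02,"dz":0,"rx":0,"ry":0,"rz":0,"claw":1},
    {"dx":-0.3,"dy":-0.02,"dz":0,"rx":0,"ry":0,"rz":0,"claw":1},
  ],
)

```text
time_s: 7.6
ee_pos: [0.4908, -0.0154, 0.175]
eef_rot: [-3.141, -0.0, 1.643]
force: [0.6, 0.5, 0.2]
grip_width: 0.023
grip_force: 12.0
```

Emit:
step_arm(
  plan=[
    {"dx":-0.3,"dy":-0.02,"dz":0,"rx":0,"ry":0,"rz":0,"claw":1},
    {"dx":-0.3,"dy":-0.02,"dz":0,"rx":0,"ry":0,"rz":0,"claw":1},
    {"dx":-0.3,"dy":-0.02,"dz":0,"rx":0,"ry":0,"rz":0,"claw":1},
    {"dx":-0.3,"dy":-0.02,"dz":0,"rx":0,"ry":0,"rz":0,"claw":1},
    {"dx":-0.2,"dy":-0.02,"dz":0,"rx":0,"ry":0,"rz":0,"claw":1},
    {"dx":-0.1,"dy":0,"dz":0,"rx":0,"ry":0,"rz":0,"claw":1},
    {"dx":0,"dy":0,"dz":0,"rx":0,"ry":0,"rz":0,"claw":1},
  ],
)

```text
time_s: 8.3
ee_pos: [0.4919, -0.165, 0.175]
eef_rot: [-3.141, -0.0, 1.642]
force: [-0.3, 0.1, -0.2]
grip_width: 0.023
grip_force: 12.0
```

Emit:
step_arm(
  plan=[
    {"dx":0,"dy":0,"dz":0,"rx":0,"ry":0,"rz":-0.08,"claw":1},
    {"dx":0,"dy":0,"dz":0,"rx":0,"ry":0,"rz":-0.08,"claw":1},
    {"dx":0,"dy":0,"dz":0,"rx":0,"ry":0,"rz":-0.08,"claw":1},
    {"dx":0,"dy":0,"dz":0,"rx":0,"ry":0,"rz":-0.08,"claw":1},
    {"dx":0,"dy":0,"dz":0,"rx":0,"ry":0,"rz":-0.08,"claw":1},
    {"dx":0,"dy":0,"dz":0,"rx":0,"ry":0,"rz":-0.08,"claw":1},
    {"dx":0,"dy":0,"dz":0,"rx":0,"ry":0,"rz":-0.08,"claw":1},
    {"dx":0,"dy":0,"dz":0,"rx":0,"ry":0,"rz":-0.08,"claw":1},
    {"dx":0,"dy":0,"dz":0,"rx":0,"ry":0,"rz":-0.01,"claw":1},
    {"dx":0,"dy":0,"dz":0,"rx":0,"ry":0,"rz":0,"claw":1},
  ],
)

```text
time_s: 9.3
ee_pos: [0.4922, -0.1637, 0.1754]
eef_rot: [3.142, -0.0, 2.662]
force: [-0.1, 0.1, -0.9]
grip_width: 0.0227
grip_force: 12.0
```

```bash
python3 - <<'E'
from m import *
T=pose(); p,W=shot('wrist'); X=cloud(p,W); save(p,'pics/w2.png')
o=telemetry.get_obs(); print(o['ee_pos'],np.degrees(o['eef_rot']),o['grip_width'])
near=(np.hypot(X[...,0]-.493,X[...,1]+.1646)<.09)
m=near&(X[...,2]>.030)&(X[...,2]<.05)
m=cv2.morphologyEx(m.astype(np.uint8),cv2.MORPH_OPEN,np.ones((3,3)))>0
r=cv2.minAreaRect((X[m][:,:2]*1000).astype(np.float32)); print(r,m.sum(),np.median(X[m][:,2]))
hsv=cv2.cvtColor(p['img'],cv2.COLOR_RGB2HSV)
cv2.imwrite('pics/mask.png',m.astype(np.uint8)*255)
top=shot('top'); 
B=cloud(*top); 
Pt=np.linalg.inv(T)
print('plate centre in tool', (Pt@np.r_[r[0][0]/1e3,r[0][1]/1e3,.042,1])[:3])
E
```

```text
[ 0.49214088 -0.16388144  0.17539969] [ 1.79995395e+02 -1.01366515e-02  1.52500606e+02] 0.023018880212088432
((494.4638366699219, -165.5928192138672), (58.069984436035156, 129.40000915527344), 62.47871017456055) 5727 0.04124421451711924
plate centre in tool [-0.00292732 -0.00059496  0.13338611]
```

View pics/w2.png

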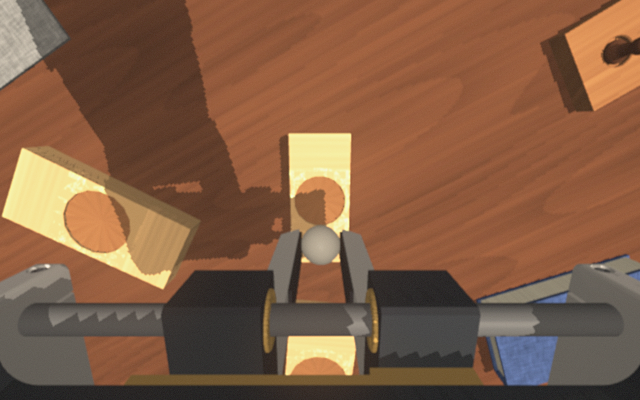

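The marble is held at (320,245), above the hollow seen at (320,200). The plate measures 58.1 x 129.4 mm with its top at 41 mm, and the jaws are aligned with it. Lowering.

Emit:
step_arm(
  plan=[
    {"dx":-0.03,"dy":-0.006,"dz":0.2,"rx":0,"ry":0,"rz":0,"claw":1},
    {"dx":0,"dy":0,"dz":0.3,"rx":0,"ry":0,"rz":0,"claw":1},
    {"dx":0,"dy":0,"dz":0.25,"rx":0,"ry":0,"rz":0,"claw":1},
    {"dx":0,"dy":0,"dz":0.15,"rx":0,"ry":0,"rz":0,"claw":1},
    {"dx":0,"dy":0,"dz":0.1,"rx":0,"ry":0,"rz":0,"claw":1},
    {"dx":0,"dy":0,"dz":0.06,"rx":0,"ry":0,"rz":0,"claw":1},
    {"dx":0,"dy":0,"dz":0.04,"rx":0,"ry":0,"rz":0,"claw":1},
    {"dx":0,"dy":0,"dz":0.03,"rx":0,"ry":0,"rz":0,"claw":1},
    {"dx":0,"dy":0,"dz":0,"rx":0,"ry":0,"rz":0,"claw":1},
    {"dx":0,"dy":0,"dz":0,"rx":0,"ry":0,"rz":0,"claw":1},
  ],
)

```text
time_s: 10.4
ee_pos: [0.4947, -0.1665, 0.0628]
eef_rot: [3.142, 0.001, 2.664]
force: [-0.7, 0.5, -0.3]
grip_width: 0.0229
grip_force: 12.0
```

Emit:
step_arm(
  plan=[
    {"dx":0,"dy":0,"dz":0.012,"rx":0,"ry":0,"rz":0,"claw":1},
    {"dx":0,"dy":0,"dz":0,"rx":0,"ry":0,"rz":0,"claw":1},
    {"dx":0,"dy":0,"dz":0,"rx":0,"ry":0,"rz":0,"claw":0.72},
    {"dx":0,"dy":0,"dz":0,"rx":0,"ry":0,"rz":0,"claw":0.7},
    {"dx":0,"dy":0,"dz":0,"rx":0,"ry":0,"rz":0,"claw":0.6},
    {"dx":0,"dy":0,"dz":0,"rx":0,"ry":0,"rz":0,"claw":0.4},
    {"dx":0,"dy":0,"dz":0,"rx":0,"ry":0,"rz":0,"claw":0.2},
    {"dx":0,"dy":0,"dz":0,"rx":0,"ry":0,"rz":0,"claw":0},
    {"dx":0,"dy":0,"dz":0,"rx":0,"ry":0,"rz":0,"claw":0},
    {"dx":0,"dy":0,"dz":0,"rx":0,"ry":0,"rz":0,"claw":0},
  ],
)

```text
time_s: 11.4
ee_pos: [0.4945, -0.1664, 0.0612]
eef_rot: [3.142, -0.0, 2.664]
force: [0.3, 0.3, -0.2]
grip_width: 0.0727
grip_force: 0.0
```

```bash
cat > look.py <<'E'
from m import *
import sys
z=float(sys.argv[1])
T=pose(); p,W=shot('wrist'); X=cloud(p,W); save(p,sys.argv[2])
o=telemetry.get_obs(); print(o['time_s'],o['ee_pos'],np.degrees(o['eef_rot']),o['grip_width'])
n=np.array([.4945,-.1656]); 
try:
    X2=X.copy(); X2[...,2]-=z; b=ball(p,X2,n,.035,.045); print('ball rel plate-raise',b)
except Exception as e: print(e)
m=(np.hypot(X[...,0]-n[0],X[...,1]-n[1])<.09)&(abs(X[...,2]-z-.041)<.008)
m=cv2.morphologyEx(m.astype(np.uint8),cv2.MORPH_OPEN,np.ones((5,5)))>0
print(cv2.minAreaRect((X[m][:,:2]*1000).astype(np.float32)),np.median(X[m][:,2]))
A=X[m]; s=np.linalg.lstsq(np.c_[A[:,:2]-n,np.ones(len(A))],A[:,2],rcond=None)[0]; print('slope deg',np.degrees(s[:2]))
E
python3 look.py 0 pics/w3.png
```

```text
11.45 [ 0.49450395 -0.16638407  0.06125398] [ 1.79998390e+02 -9.97052659e-04  1.52648883e+02] 0.07627152005749509
ball rel plate-raise (array([ 0.49455459, -0.16568064,  0.04768242]), np.int64(1151), np.float64(0.00036500075545845603))
((485.7012939453125, -161.10023498535156), (58.23007583618164, 109.94841003417969), 62.506107330322266) 0.04146292374921838
slope deg [-0.53292892  0.22705717]
```

View pics/w3.png

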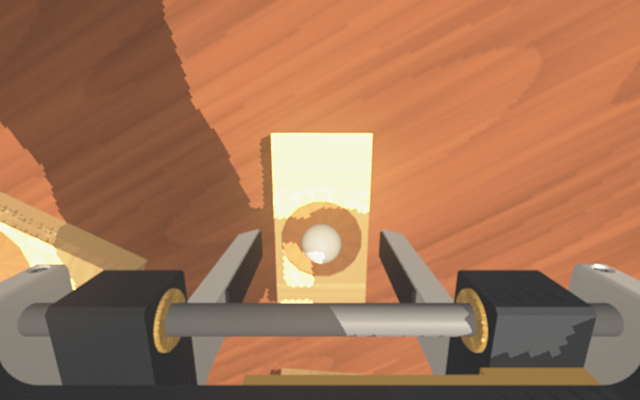

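The marble lies loose in the middle of the hollow at (321,243), with its centre at z = 47.7 mm against 48 expected. The jaws straddle the plate's long sides. Opening fully, then lowering onto the plate.

Emit:
step_arm(
  plan=[
    {"dx":0,"dy":0,"dz":0,"rx":0,"ry":0,"rz":0,"claw":0},
    {"dx":0,"dy":0,"dz":0,"rx":0,"ry":0,"rz":0,"claw":0},
    {"dx":0,"dy":-0.008,"dz":0,"rx":0,"ry":0,"rz":0,"claw":0},
    {"dx":0,"dy":0,"dz":0,"rx":0,"ry":0,"rz":0,"claw":0},
    {"dx":0,"dy":0,"dz":0.08,"rx":0,"ry":0,"rz":0,"claw":0},
    {"dx":0,"dy":0,"dz":0.08,"rx":0,"ry":0,"rz":0,"claw":0},
    {"dx":0,"dy":0,"dz":0.08,"rx":0,"ry":0,"rz":0,"claw":0},
    {"dx":0,"dy":0,"dz":0.08,"rx":0,"ry":0,"rz":0,"claw":0},
    {"dx":0,"dy":0,"dz":0,"rx":0,"ry":0,"rz":0,"claw":0},
  ],
)

```text
time_s: 12.35
ee_pos: [0.4935, -0.1668, 0.0278]
eef_rot: [-3.141, -0.002, 2.664]
force: [-0.9, 0.7, -0.3]
grip_width: 0.0945
grip_force: 0.0
```

Emit:
step_arm(
  plan=[
    {"dx":0,"dy":0,"dz":0,"rx":0,"ry":0,"rz":0,"claw":0.2},
    {"dx":0,"dy":0,"dz":0,"rx":0,"ry":0,"rz":0,"claw":0.28},
    {"dx":0,"dy":0,"dz":0,"rx":0,"ry":0,"rz":0,"claw":0.32},
    {"dx":0,"dy":0,"dz":0,"rx":0,"ry":0,"rz":0,"claw":0.35},
    {"dx":0,"dy":0,"dz":0,"rx":0,"ry":0,"rz":0,"claw":0.37},
    {"dx":0,"dy":0,"dz":0,"rx":0,"ry":0,"rz":0,"claw":0.39},
    {"dx":0,"dy":0,"dz":0,"rx":0,"ry":0,"rz":0,"claw":0.42},
    {"dx":0,"dy":0,"dz":0,"rx":0,"ry":0,"rz":0,"claw":0.6},
    {"dx":0,"dy":0,"dz":0,"rx":0,"ry":0,"rz":0,"claw":1},
    {"dx":0,"dy":0,"dz":0,"rx":0,"ry":0,"rz":0,"claw":1},
  ],
  grip_force=12,
)

```text
time_s: 13.35
ee_pos: [0.4943, -0.1671, 0.0294]
eef_rot: [3.141, 0.0, 2.664]
force: [0.2, 2.8, 4.2]
grip_width: 0.0577
grip_force: 12.0
```

Emit:
step_arm(
  plan=[
    {"dx":0,"dy":0,"dz":0,"rx":0,"ry":0,"rz":0,"claw":1},
    {"dx":0,"dy":0,"dz":0,"rx":0,"ry":0,"rz":0,"claw":1},
    {"dx":0,"dy":0,"dz":0,"rx":0,"ry":0,"rz":0,"claw":1},
    {"dx":0,"dy":0,"dz":0,"rx":0,"ry":0,"rz":0,"claw":1},
  ],
  grip_force=30,
)

```text
time_s: 13.75
ee_pos: [0.4943, -0.1671, 0.0294]
eef_rot: [3.141, 0.0, 2.664]
force: [0.3, 4.2, 5.9]
grip_width: 0.0577
grip_force: 30.0
```

```bash
python3 look.py 0 pics/w4.png
```

```text
13.8 [ 0.49427051 -0.16706127  0.02942695] [1.79989429e+02 1.72841646e-02 1.52645855e+02] 0.05764384018463694
ball rel plate-raise (array([ 0.49072396, -0.15819007,  0.064659  ]), np.int64(2587), np.float64(0.009632463546649058))
((494.3182678222656, -167.08856201171875), (81.36187744140625, 131.35720825195312), 62.29786682128906) 0.041452732466754336
slope deg [-0.26446325  0.13993035]
```

Emit:
step_arm(
  plan=[
    {"dx":0,"dy":0,"dz":-0.01,"rx":0,"ry":0,"rz":0,"claw":1},
    {"dx":0,"dy":0,"dz":-0.02,"rx":0,"ry":0,"rz":0,"claw":1},
    {"dx":0,"dy":0,"dz":-0.03,"rx":0,"ry":0,"rz":0,"claw":1},
    {"dx":0,"dy":0,"dz":-0.04,"rx":0,"ry":0,"rz":0,"claw":1},
    {"dx":0,"dy":0,"dz":-0.04,"rx":0,"ry":0,"rz":0,"claw":1},
    {"dx":0,"dy":0,"dz":-0.04,"rx":0,"ry":0,"rz":0,"claw":1},
    {"dx":0,"dy":0,"dz":-0.04,"rx":0,"ry":0,"rz":0,"claw":1},
    {"dx":0,"dy":0,"dz":-0.04,"rx":0,"ry":0,"rz":0,"claw":1},
    {"dx":0,"dy":0,"dz":-0.04,"rx":0,"ry":0,"rz":0,"claw":1},
    {"dx":0,"dy":0,"dz":-0.04,"rx":0,"ry":0,"rz":0,"claw":1},
  ],
)

```text
time_s: 14.8
ee_pos: [0.4941, -0.1671, 0.0636]
eef_rot: [3.142, 0.0, 2.664]
force: [-0.5, 0.4, -1.0]
grip_width: 0.0578
grip_force: 30.0
```

Emit:
step_arm(
  plan=[
    {"dx":0,"dy":0,"dz":-0.05,"rx":0,"ry":0,"rz":0,"claw":1},
    {"dx":0,"dy":0,"dz":-0.06,"rx":0,"ry":0,"rz":0,"claw":1},
    {"dx":0,"dy":0,"dz":-0.07,"rx":0,"ry":0,"rz":0,"claw":1},
    {"dx":0,"dy":0,"dz":-0.07,"rx":0,"ry":0,"rz":0,"claw":1},
    {"dx":0,"dy":0,"dz":-0.07,"rx":0,"ry":0,"rz":0,"claw":1},
    {"dx":0,"dy":0,"dz":-0.06,"rx":0,"ry":0,"rz":0,"claw":1},
    {"dx":0,"dy":0,"dz":-0.04,"rx":0,"ry":0,"rz":0,"claw":1},
    {"dx":0,"dy":0,"dz":-0.03,"rx":0,"ry":0,"rz":0,"claw":1},
    {"dx":0,"dy":0,"dz":-0.01,"rx":0,"ry":0,"rz":0,"claw":1},
    {"dx":0,"dy":0,"dz":0,"rx":0,"ry":0,"rz":0,"claw":1},
  ],
)

```text
time_s: 15.8
ee_pos: [0.4941, -0.1671, 0.1092]
eef_rot: [-3.142, -0.0, 2.664]
force: [0.1, 0.1, -1.2]
grip_width: 0.0579
grip_force: 30.0
```

```bash
python3 look.py 0.08 pics/w5.png
```

```text
15.85 [ 0.49403652 -0.16707621  0.10908132] [-1.79998292e+02 -1.75476667e-02  1.52648879e+02] 0.05781249896137969
ball rel plate-raise (array([ 0.49429594, -0.16546936,  0.04849902]), np.int64(2570), np.float64(0.010686232814767513))
((494.2556457519531, -167.013916015625), (81.96944427490234, 131.11599731445312), 62.59681701660156) 0.12127294184478482
slope deg [-0.27489135  0.12744901]
```

View pics/w5.png

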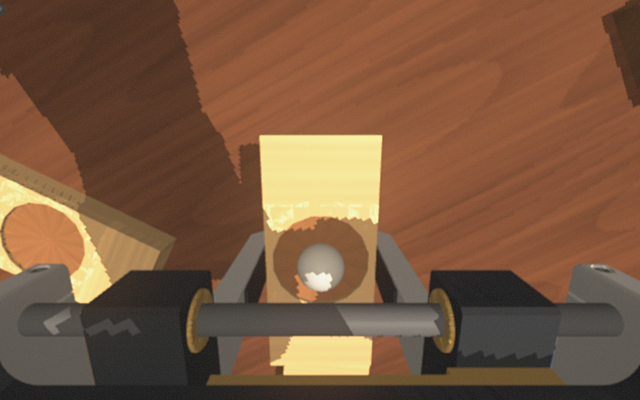

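The plate is lifted and level with the marble in the middle of the hollow at (320,267). Turning it a quarter turn.

Emit:
step_arm(
  plan=[
    {"dx":0,"dy":0,"dz":0,"rx":0,"ry":0,"rz":0.01,"claw":1},
    {"dx":0,"dy":0,"dz":0,"rx":0,"ry":0,"rz":0.02,"claw":1},
    {"dx":0,"dy":0,"dz":0,"rx":0,"ry":0,"rz":0.03,"claw":1},
    {"dx":0,"dy":0,"dz":0,"rx":0,"ry":0,"rz":0.04,"claw":1},
    {"dx":0,"dy":0,"dz":0,"rx":0,"ry":0,"rz":0.05,"claw":1},
    {"dx":0,"dy":0,"dz":0,"rx":0,"ry":0,"rz":0.05,"claw":1},
    {"dx":0,"dy":0,"dz":0,"rx":0,"ry":0,"rz":0.05,"claw":1},
    {"dx":0,"dy":0,"dz":0,"rx":0,"ry":0,"rz":0.05,"claw":1},
    {"dx":0,"dy":0,"dz":0,"rx":0,"ry":0,"rz":0.05,"claw":1},
    {"dx":0,"dy":0,"dz":0,"rx":0,"ry":0,"rz":0.05,"claw":1},
  ],
)

```text
time_s: 16.85
ee_pos: [0.494, -0.1671, 0.109]
eef_rot: [-3.141, -0.0, 2.032]
force: [-0.3, 0.1, -1.1]
grip_width: 0.0581
grip_force: 30.0
```

Emit:
step_arm(
  plan=[
    {"dx":0,"dy":0,"dz":0,"rx":0,"ry":0,"rz":0.05,"claw":1},
    {"dx":0,"dy":0,"dz":0,"rx":0,"ry":0,"rz":0.05,"claw":1},
    {"dx":0,"dy":0,"dz":0,"rx":0,"ry":0,"rz":0.05,"claw":1},
    {"dx":0,"dy":0,"dz":0,"rx":0,"ry":0,"rz":0.05,"claw":1},
    {"dx":0,"dy":0,"dz":0,"rx":0,"ry":0,"rz":0.05,"claw":1},
    {"dx":0,"dy":0,"dz":0,"rx":0,"ry":0,"rz":0.05,"claw":1},
    {"dx":0,"dy":0,"dz":0,"rx":0,"ry":0,"rz":0.05,"claw":1},
    {"dx":0,"dy":0,"dz":0,"rx":0,"ry":0,"rz":0.05,"claw":1},
    {"dx":0,"dy":0,"dz":0,"rx":0,"ry":0,"rz":0.05,"claw":1},
    {"dx":0,"dy":0,"dz":0,"rx":0,"ry":0,"rz":0.05,"claw":1},
  ],
)

```text
time_s: 17.85
ee_pos: [0.494, -0.1671, 0.109]
eef_rot: [-3.141, -0.0, 1.246]
force: [-0.2, -0.4, -2.1]
grip_width: 0.058
grip_force: 30.0
```

Emit:
step_arm(
  plan=[
    {"dx":0,"dy":0,"dz":0,"rx":0,"ry":0,"rz":0.04,"claw":1},
    {"dx":0,"dy":0,"dz":0,"rx":0,"ry":0,"rz":0.03,"claw":1},
    {"dx":0,"dy":0,"dz":0,"rx":0,"ry":0,"rz":0.02,"claw":1},
    {"dx":0,"dy":0,"dz":0,"rx":0,"ry":0,"rz":0.01,"claw":1},
    {"dx":0,"dy":0,"dz":0,"rx":0,"ry":0,"rz":0,"claw":1},
    {"dx":0,"dy":0,"dz":0,"rx":0,"ry":0,"rz":0,"claw":1},
    {"dx":0,"dy":0,"dz":0,"rx":0,"ry":0,"rz":0,"claw":1},
    {"dx":0,"dy":0,"dz":0,"rx":0,"ry":0,"rz":0,"claw":1},
    {"dx":0,"dy":0,"dz":0,"rx":0,"ry":0,"rz":0,"claw":1},
    {"dx":0,"dy":0,"dz":0,"rx":0,"ry":0,"rz":0,"claw":1},
  ],
)

```text
time_s: 18.85
ee_pos: [0.4941, -0.1671, 0.1093]
eef_rot: [-3.142, -0.0, 1.093]
force: [-1.1, -0.1, -1.1]
grip_width: 0.0579
grip_force: 30.0
```

```bash
python3 look.py 0.08 pics/w6.png; python3 -c "
from h import *
p,W=shot('top'); save(p,'pics/top6.png'); print(np.abs(telemetry.get_obs()['joint_vel']).max())"
```

```text
18.9 [ 0.4941156  -0.1671172   0.10925172] [1.79999765e+02 2.83935582e-04 6.26500375e+01] 0.0580726998826405
ball rel plate-raise (array([ 0.49330236, -0.15731217,  0.06442133]), np.int64(2607), np.float64(0.009725976123119356))
((495.72900390625, -166.70892333984375), (131.1709442138672, 81.8899154663086), 62.64756774902344) 0.12130858700318849
slope deg [0.15058429 0.22980443]
0.0014557202460795074
```

View pics/w6.png

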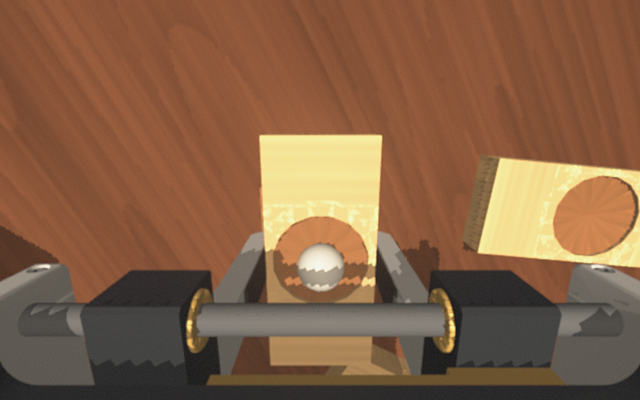

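View pics/top6.png

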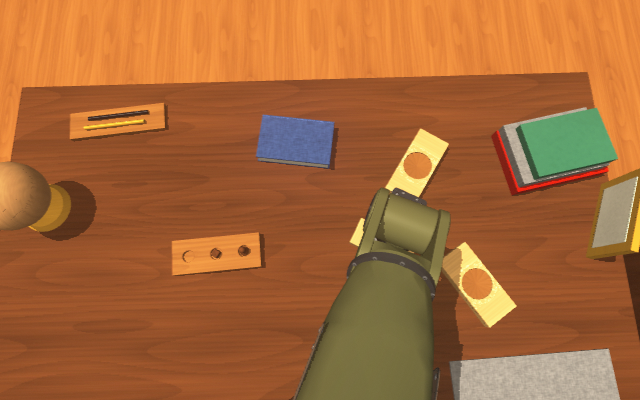

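The wrist view shows the marble centred in the hollow at (320,267), with the plate level, crosswise and still. The top view shows the die (215,254), pawn (243,251) and book (296,141) where they were. Handing in.

```bash
python3 -c "
from station import hand_in
print(hand_in())"
```

```text
the job is handed in; nothing more can be done
None
```

I handed the job in with the arm still holding the plate: level, motionless, turned 90° across its stand and about 10 cm above the desk, with the marble lying loose in the middle of the hollow; the pawn, die and book look undisturbed in the last picture, and no verdict came back.

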